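# Stow the block plane and click its case shut

### The arm

A 6-joint arm with a two-finger parallel gripper is mounted at the origin on the work surface. World frame = base frame: x ahead of the robot, y to its left, z up, the work surface at z = 0. Lengths are in m, angles in degrees, forces in N, time in s.
With the tool pointing down it reaches from about 0.375 to 0.9 m from the base axis. Payload 3.1 kg.
Tool frame: the origin (TCP) lies midway between the tips of the shut fingers; the grasp point (between the pads) lies 19 mm behind it; x points along the fingers, z is the direction in which the jaws open and shut, and the axes are right-handed (so a half turn about x gives the same grasp; the last joint's range is limited). The gripper opens to 87 mm and grips with 3 to 60 N. Pads are 19 mm wide; open, the fingers measure 117 mm over their backs; the gripper's body (75 mm by 190 mm) begins 51 mm behind the grasp point.
Start: joints at [61.965, 30.224, 82.088, -0, 67.689, -10.227], TCP at [0.191, 0.595, 0.223] pointing down, gripper open.
Joint ranges: [-176.69, 176.69], [-43.24, 126.21], [12.49, 139.97], [-82, 262], [0, 151.66], [-163.58, 163.58]. Speed limits (degrees/s): [159.86, 159.86, 180, 180, 180, 180].

### API

Orientations are given as a 3x3 rotation matrix whose columns are the frame's x, y, z axes.
In Python, from rig import * gives the robot as it stands.
- The arm moves only by the tool play_rows, never from a script. Its argument "rows" is a list that holds one entry, the list of rows, each a list of 7 numbers: the shift along the tool's x, y, z in m, then the turn, a rotation vector about the tool's x, y, z in degrees, then the finger opening in m, from 0 to 0.087. A call has 1 to 12 rows; each row is the pose to reach, as a shift and turn from the pose commanded when the call began, along the tool's axes at that moment; what a row does not reach only later rows make up. A row lasts 1/10 s, in which the tool goes at most 50 mm and 8.59 degrees, less where a joint would pass 70% of its speed; a pose out of reach is approached as far as the arm can. A call with a gripper value outside its range is refused whole. The fingers move at their own pace and stop on an object; the grip force is fixed at half the most. Time passes only in rows, so rows that repeat a pose let the fingers close. It gives the time, the measured TCP pose, the force and the opening at its end, in the units of the state.
- read_state(): the state, without advancing time (a new reading comes with each control period).
- capture(name): name is "scene" or "top" or "wrist"; returns a dict with "pixels" (384x512x3 uint8, red, green, blue), "intrinsics" (3x3 intrinsics, pixels), "k1" (the pictures are not rectified: a ray, as slopes to the right and down, at radius r is drawn at 1 + k1 r^2 times it, then the intrinsics apply), "rvec" (rotation vector, rad) and "tvec" (3), from world to camera coordinates, as OpenCV has them. Camera axes: x right, y down, z forward; pixel columns grow to the right and rows downward; lengths in m; the calibration is good to about 2 mm. A picture is of the moment at which its call begins. There is no depth.
- hand_in(): hands the job in, once; it reports no verdict.
Trained networks look in the newest picture that a camera, given by its name, has taken for a name from the list of things; names that differ only in an ending like _2 or _b are one class to them, and where a whole thing is asked for, a point or a joint stands for the part that bears it (a point fixed in the world has none). Each returns a list of dicts, best first, with "p" (0 to 1); they miss things now and then, are a little off and sometimes report something else, mostly with a low value. They report only what shows in the picture. A call takes as long as a camera call. They do not tell look-alikes from the thing itself.
- trace(camera, target): "mask" (384x512 bool, what is visible of it) and "at" ([column, row] in pixels, amid what is visible of it).
The state is a dict: "time_s": time; "joint_positions": joint angles; "qvel": joint speeds; "tau": joint torques, N m; "position": TCP position; "tcp_rot": TCP orientation; "force": force on the tool from outside, world axes, zero at the start; "moment": the same for the moment, N m; "opening": opening from 0.0 (shut) to 1.0 (fully open).
Only numpy, scipy, OpenCV 4.12 (cv2) and the standard library are available. Lean on these libraries where they do the work, as an engineer would, in place of code of your own. Each camera call takes 0.05 s, during which the arm holds its last target.

### The job

Put the smaller of the two wooden hand planes away in the open plywood case: set it down gently, sole down, on the case floor in the channel between the two battens. Then swing the lid over and press its free edge down past the spring catch until it clicks shut and stays shut. Leave the larger plane, the mallet and the glue bottle where they are.

Things in the scene. Friction and masses are not known exactly. Their poses are not given: they have to be found in the camera images.
- case: Plywood case fixed to the bench, 110 mm (its x) by 200 mm (its y), 68 mm high when shut. Origin: centre of its underside, on the bench; z up. Its tray is 35 mm high outside, walls 6 mm (inside 98 x 188 mm). The lid is hinged on the +x long side, which faces the robot's left (world +y) within 0.35 rad; the catch stands outside the middle of the -x long side.
- channel (a point): Middle of the bare channel on the case floor, 5 mm above the bench, at the case's centre; axes as the case. The channel is 62 mm wide (x) and 188 mm long (y), between two dark battens 5 mm high and 18 mm wide along the long walls. The small plane lies here lengthwise (its length along y, either way round), its middle within about 20 mm of this point.
- lid (a joint): Lid angle, rad: 0 shut, stop at 2.2; starts open at 1.8 to 2.1. The hinge is stiff: the lid stays where it is left. At about 0.1 it meets resistance, its brass striker on the catch's nose. Pressing with about 14 N at the middle of the free edge forces the striker past the nose, with a click, to 0, where it is held. It may be pushed anywhere on its outside.
- lid_hinge (a point): On the hinge axis, at the middle of the lid's length, 35 mm above the bench, at case x = +55 mm. Turns with the lid: y along the axis, -x from the hinge to the free edge, z out through the lid's top face (up when shut). The lid is a hollow plywood cap, 110 mm from hinge to free edge, 200 mm long, 33 mm high outside, walls 6 mm, 0.2 kg.
- lid_edge (a point): On the outside of the lid's top face, at the middle of its length, 10 mm in from the free edge: 100 mm from the hinge along the lid and 33 mm out from the hinge plane. Axes as lid_hinge. When shut it is 68 mm above the bench, at case x = -45 mm: a good place to press.
- catch_nose (a point): Centre of the catch's rounded brass nose, on the case's -x side, 46 mm above the bench. The catch is an upright sprung brass leaf 44 mm wide, from case x = -62 to -73 mm, up to 51 mm above the bench; it yields outwards (to case -x) when the lid's striker is pressed down past it and springs back over it.
- block_plane_mid (a point): Centre of the small pale wooden block plane, the one to stow: 150 mm long (its x), 42 mm wide (its y), body 40 mm high, steel iron and wedge near its middle up to about 50 mm; 0.25 to 0.46 kg. The point is on its centre lines, 20 mm above the flat sole; z up. Starts sole down on the bench; grip its flat sides, across y.
- long_plane: The larger wooden plane, to be left alone: 240 mm long (its x), 60 mm wide, body 48 mm high, with a rear handle and a front knob up to about 110 mm. Origin: centre of its sole, on the bench. It and the small plane may have changed places.
- mallet: Wooden mallet lying on the bench, to be left alone: handle along its x from -140 mm, head 65 x 115 x 60 mm centred at x = +110 mm. Origin: on the bench, under the handle.
- glue: White glue bottle, upright, 60 mm across, 150 mm high, to be left alone. Origin: centre of its underside.
Not all that is in view belongs to the job. Of the things shaped like the part that bears block_plane_mid, the wooden one is meant.

How it is judged:
By the outcome, as a careful person would: the job done as asked, in the order asked, and still so for the second after the job is handed in, with the robot touching nothing.
It also fails if it takes over 58 s, if anything falls off the work surface, if the arm or the gripper's body presses on something with over 40 N, if the wrist force passes 120 N, or if a joint passes its speed limit or range.

## Working session

There is one attempt and no reset: what is moved stays moved. The work goes in short steps, Python scripts to look and compute and a tool call to move; the robot and the scene stay as the last step left them, time stands still between calls to the robot, and variables do not carry over. Pictures are saved under pics/ and viewed, and the job is handed in when it is done.

Besides the shell and the picture viewer there is one more tool, called after "Call:" in YAML: its name, and indented under it one key for each argument. play_rows: Moves the arm, as the interface text tells. Its arguments: {"type":"object","properties":{"rows":{"type":"array"}},"required":["rows"]}

```bash
mkdir -p pics; ls; cat > h.py <<'E'
from rig import *
import numpy as np, cv2
def cap(n,f=None):
    c=capture(n)
    if f: cv2.imwrite(f'pics/{f}.png',c['pixels'][:,:,::-1])
    return c
def ray(c,px):
    K=np.array(c['intrinsics']);k1=c['k1']
    d=np.array([(px[0]-K[0,2])/K[0,0],(px[1]-K[1,2])/K[1,1]]);u=d.copy()
    for _ in range(20): u=d/(1+k1*(u@u))
    R=cv2.Rodrigues(np.array(c['rvec'],float))[0];t=np.array(c['tvec'],float)
    return -R.T@t, R.T@np.array([u[0],u[1],1])
def onz(c,px,z):
    o,d=ray(c,px); return o+d*(z-o[2])/d[2]
def proj(c,P):
    R=cv2.Rodrigues(np.array(c['rvec'],float))[0];t=np.array(c['tvec'],float).ravel()
    q=np.atleast_2d(P)@R.T+t; u=q[:,:2]/q[:,2:]; u=u*(1+c['k1']*(u**2).sum(1))[:,None]
    K=np.array(c['intrinsics']); return u*[K[0,0],K[1,1]]+[K[0,2],K[1,2]]
E
python3 - <<'E'
from h import *
for n in ['scene','top','wrist']:
    c=cap(n,n+'0')
    for t in ['case','lid','block_plane_mid','long_plane','mallet','glue','catch_nose']:
        for r in trace(n,t): print(n,t,round(r['p'],2),np.round(r['at']),r['mask'].sum())
print(read_state())
E
```

```text
pics
scene case 0.95 [262. 227.] 3881
scene lid 0.85 [273. 228.] 2587
scene block_plane_mid 0.91 [219. 179.] 744
scene block_plane_mid 0.88 [270. 159.] 623
scene block_plane_mid 0.83 [267. 126.] 538
scene long_plane 0.57 [186. 149.] 1569
scene mallet 0.65 [320. 339.] 3578
scene glue 0.85 [158. 211.] 911
scene catch_nose 0.66 [261. 225.] 3738
scene catch_nose 0.63 [242. 214.] 138
top case 0.85 [212. 184.] 4246
top case 0.67 [375. 185.] 1897
top lid 0.72 [194. 180.] 1730
top block_plane_mid 0.92 [309. 194.] 786
top block_plane_mid 0.67 [313. 260.] 735
top block_plane_mid 0.58 [374. 288.] 952
top long_plane 0.93 [374. 186.] 1773
top long_plane 0.7 [311. 196.] 734
top mallet 0.92 [109. 161.] 1642
top glue 0.67 [279. 118.] 475
top glue 0.22 [312. 194.] 781
top glue 0.21 [194. 182.] 1718
{'time_s': 1.2, 'joint_positions': array([ 6.19665051e+01,  3.02252710e+01,  8.20883612e+01,  8.97848844e-04,
        6.76907525e+01, -1.02274353e+01]), 'qvel': array([ 0.05503208, -0.06908861,  0.05239098, -0.01368414,  0.03941895,
        0.08939505]), 'tau': array([ 9.41789904e-05, -4.40019429e+01, -1.76978964e+01,  6.35479926e-02,
        5.05623326e-02, -2.16436217e-05]), 'position': array([0.19107339, 0.59503638, 0.22252576]), 'tcp_rot': array([[-4.87629256e-05, -9.52095237e-01,  3.05801663e-01],
       [-6.07340506e-05,  3.05801666e-01,  9.52095236e-01],
       [-9.99999997e-01,  2.78543755e-05, -7.27363842e-05]]), 'force': array([ 0.09992125, -0.86251216,  1.00090217]), 'moment': array([ 0.02912986, -0.03062928,  0.01735116]), 'opening': 0.9999186157142329}
```

```bash
python3 - <<'E'
import cv2
a=cv2.imread('pics/top0.png');cv2.imwrite('pics/top0c.png',cv2.resize(a[80:340,60:450],None,fx=2,fy=2,interpolation=cv2.INTER_CUBIC))
a=cv2.imread('pics/scene0.png');cv2.imwrite('pics/scene0c.png',cv2.resize(a[90:390,100:400],None,fx=2,fy=2,interpolation=cv2.INTER_CUBIC))
E
```

```text
(no output)
```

View pics/top0c.png

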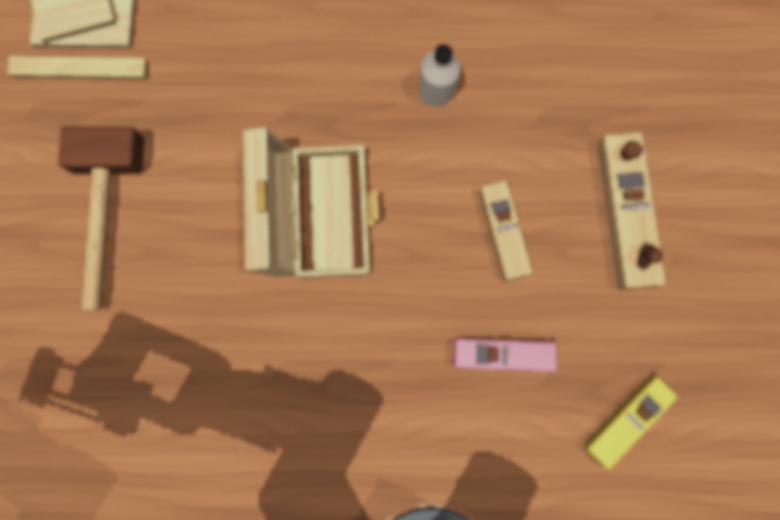

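View pics/scene0c.png

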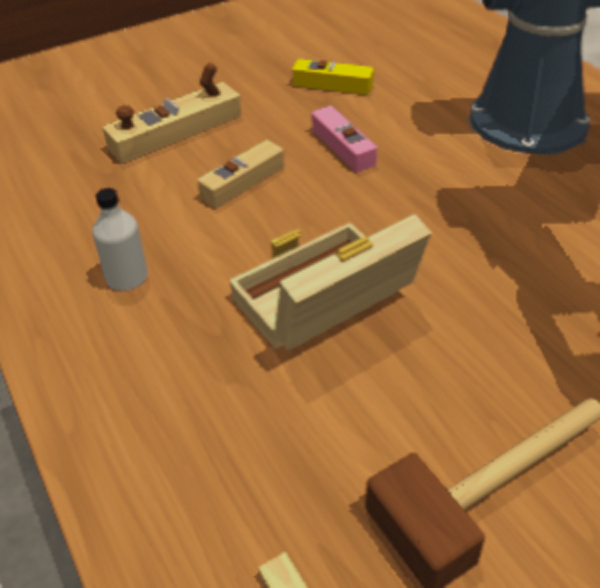

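Top view, candidates: pale wooden plane (313,195), pink look-alike (313,257), yellow look-alike (376,290), big plane (376,186). I choose the pale wooden one at (313,195). The case is at (217,187), with its lid to the left.

```bash
cat > fit.py <<'E'
from h import *
from scipy.optimize import minimize
def box(x,y,yaw,l,w,z0,z1):
    c,s=np.cos(yaw),np.sin(yaw)
    return np.array([[x+c*a-s*b,y+s*a+c*b,z] for a in(-l/2,l/2) for b in(-w/2,w/2) for z in(z0,z1)])
def sil(c,P,S=4):
    m=np.zeros((384*S,512*S),np.uint8)
    h=cv2.convexHull((proj(c,P)*S+S/2).astype(np.float32)).round().astype(np.int32)
    cv2.fillConvexPoly(m,h,255)
    return cv2.resize(m,(512,384),interpolation=cv2.INTER_AREA)/255.
def fit(obs,mk,p0,steps=(.01,.01,.1)):
    obs=[(c,cv2.GaussianBlur(m.astype(float),(0,0),1.5)) for c,m in obs]
    def cost(p): return sum(((cv2.GaussianBlur(sil(c,mk(p)),(0,0),1.5)-m)**2).sum()/m.sum() for c,m in obs)
    p0=np.array(p0,float)
    sx=np.vstack([p0]+[p0+np.eye(len(p0))[i]*steps[i] for i in range(len(p0))])
    r=minimize(cost,p0,method='Nelder-Mead',options=dict(initial_simplex=sx,maxiter=300,xatol=1e-5,fatol=1e-6))
    return r.x,r.fun
E
python3 - <<'E'
from fit import *
T=capture('top');mt=trace('top','block_plane_mid');S=capture('scene');ms=trace('scene','block_plane_mid')
def near(l,a): return min(l,key=lambda r:np.hypot(*(np.array(r['at'])-a)))
a=near(mt,(313,195));b=near(ms,(219,179));print(a['at'],b['at'])
p=onz(T,a['at'],.03);print(p)
d=np.linalg.norm
pts=[onz(T,q,.04) for q in [(60+510/2,80+278/2),(60+495/2,80+185/2)]];v=pts[1]-pts[0];print(pts,np.degrees(np.arctan2(v[1],v[0])))
mk=lambda p:box(*p,.15,.042,0,.04)
y0=np.arctan2(v[1],v[0])
for o in ([(T,a['mask'])],[(S,b['mask'])],[(T,a['mask']),(S,b['mask'])]):
    r,f=fit(o,mk,[p[0],p[1],y0]);print(np.round(r,4),np.degrees(r[2]),f)
# case corners clicks in top crop: tray rim outer corners
for q in [(364,146),(371,272),(296,276)]: print(onz(T,(60+q[0]/2,80+q[1]/2),.035))
tc=trace('top','case')[0]['mask']; 
import pickle;pickle.dump((T,S),open('c.pkl','wb'))
A=T['pixels'][140:230,170:260,::-1];cv2.imwrite('pics/case_t.png',cv2.resize(A,None,fx=7,fy=6.6,interpolation=cv2.INTER_CUBIC)[:, :])
A=T['pixels'][160:230,285:345,::-1];cv2.imwrite('pics/pl_t.png',cv2.resize(A,None,fx=8,fy=8,interpolation=cv2.INTER_CUBIC))
A=S['pixels'][190:270,210:320,::-1];cv2.imwrite('pics/case_s.png',cv2.resize(A,None,fx=7,fy=7,interpolation=cv2.INTER_CUBIC))
E
```

```text
[311.3, 193.2] [218.1, 178.7]
[ 0.51915013 -0.10831644  0.03      ]
[array([ 0.43816861, -0.11624143,  0.04      ]), array([ 0.58223811, -0.09615051,  0.04      ])] 7.93886996261616
[ 0.5125 -0.1116  0.2368] 13.566263816678731 0.003211078356689369
[ 0.5157 -0.1146  0.286 ] 16.385303940283354 0.007918902225289966
[ 0.5144 -0.1119  0.2424] 13.8877788000725 0.02093450823579771
[0.64378217 0.10755465 0.035     ]
[0.44529843 0.09340779 0.035     ]
[0.43779332 0.20668214 0.035     ]
```

View pics/case_t.png

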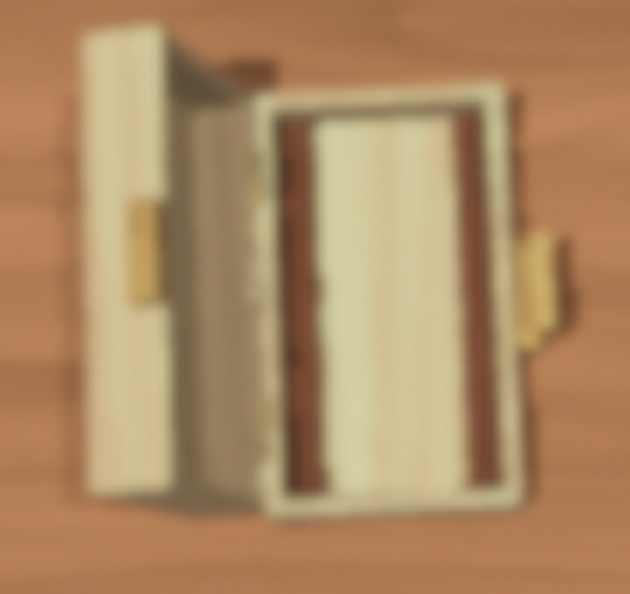

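View pics/pl_t.png

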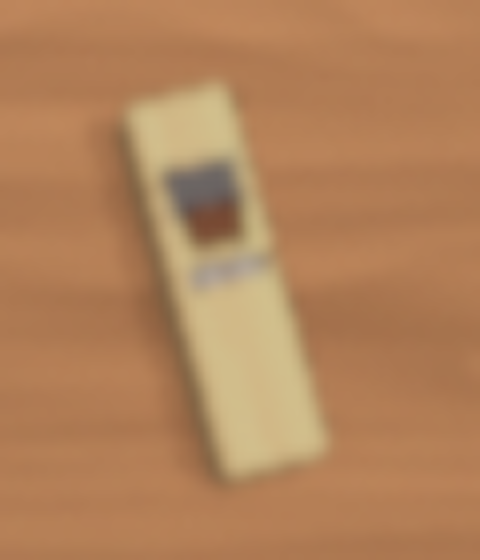

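View pics/case_s.png

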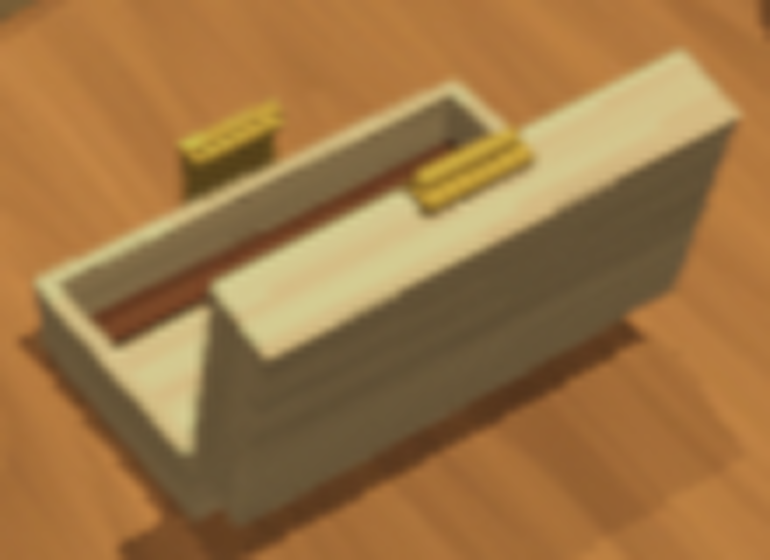

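```bash
python3 - <<'E'
from fit import *
import pickle
from scipy.optimize import least_squares
T,S=pickle.load(open('c.pkl','rb'))
t=lambda u,v:((u+.5)/7-.5+170,(v+.5)/6.6-.5+140)
s=lambda u,v:((u+.5)/7-.5+210,(v+.5)/7-.5+190)
obs=[(T,t(503,85),(-.055,-.1,.035)),(T,t(523,503),(-.055,.1,.035)),(T,t(268,516),(.055,.1,.035)),
(T,t(315,116),(.031,-.094,.005)),(T,t(452,116),(-.031,-.094,.01)),(T,t(470,488),(-.031,.094,.01)),(T,t(325,490),(.031,.094,.005)),
(S,s(452,84),(-.055,.1,.035)),(S,s(38,284),(-.055,-.1,.035))]
# sign of y along image decided: case x=world +y, case y=-world x
def W(p,q):
    c,s_=np.cos(p[2]),np.sin(p[2]);return np.array([p[0]+c*q[0]-s_*q[1],p[1]+s_*q[0]+c*q[1],q[2]])
def res(p): return np.concatenate([proj(c,W(p,q))[0]-px for c,px,q in obs])
r=least_squares(res,[.54,.15,np.pi/2],loss='soft_l1');print(r.x,np.degrees(r.x[2]));print(np.round(r.fun.reshape(-1,2),1))
p=r.x
# lid angle: edge points. lid frame -> world
def L(p,a,q): # q lid-local (x,y,z)
    c,s_=np.cos(a),np.sin(a)  # open: -x rotates up & over to +x
    x=-q[0]; X=.055-(x*c-0*1)+ (q[2]*s_)*1; Z=.035+x*s_+q[2]*c
    return W(p,(X,q[1],Z))
lo=[(T,t(163,25),(-.11,-.1,0)),(T,t(172,490),(-.11,.1,0)),(T,t(85,35),(-.11,-.1,.033)),(T,t(90,492),(-.11,.1,.033)),
(S,s(212,290),(-.11,-.1,0)),(S,s(268,360),(-.11,-.1,.033)),(S,s(682,50),(-.11,.1,0)),(S,s(740,120),(-.11,.1,.033))]
g=lambda z:np.concatenate([proj(c,L(p,z[0],q))[0]-px for c,px,q in lo])
r2=least_squares(g,[1.9]);print(r2.x);print(np.round(r2.fun.reshape(-1,2),1))
g2=lambda z:np.concatenate([proj(c,L(z,z[3],q))[0]-px for c,px,q in lo]+[proj(c,W(z,q))[0]-px for c,px,q in obs])
r3=least_squares(g2,[*p,r2.x[0]],loss='soft_l1');print(r3.x,np.degrees(r3.x[2]));print(np.round(r3.fun.reshape(-1,2),1).tolist())
E
```

```text
[0.54383606 0.15914304 1.63207709] 93.5111290254003
[[-0.3 -0.5]
 [-0.3 -0.5]
 [-0.2 -0.7]
 [ 0.1  0.7]
 [-0.2 -0.7]
 [-0.4  1.3]
 [ 0.4  2.1]
 [ 0.1 -0.6]
 [-0.9 -0.4]]
[1.80881512]
[[-0.6 -0.5]
 [-0.7 -1.1]
 [-0.3 -0.6]
 [-0.2 -0.5]
 [-0.3 -0.6]
 [-0.3  0.1]
 [ 0.1  0.2]
 [ 0.1 -0.6]]
[0.54336318 0.15883443 1.63476745 1.80973385] 93.66527543011388
[[-0.6, -0.3], [-0.5, -0.8], [-0.3, -0.3], [-0.0, -0.2], [-0.0, -0.7], [-0.0, -0.1], [0.2, 0.0], [0.2, -0.8], [-0.3, -0.4], [-0.1, -0.4], [-0.0, -0.5], [0.2, 0.8], [-0.2, -0.5], [-0.2, 1.4], [0.6, 2.3], [0.1, -0.8], [-0.8, -0.5]]
```

View pics/scene0.png

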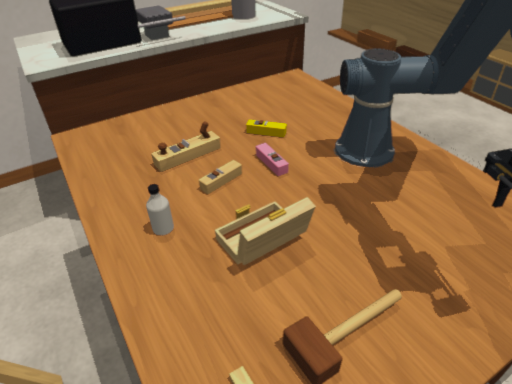

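View pics/wrist0.png

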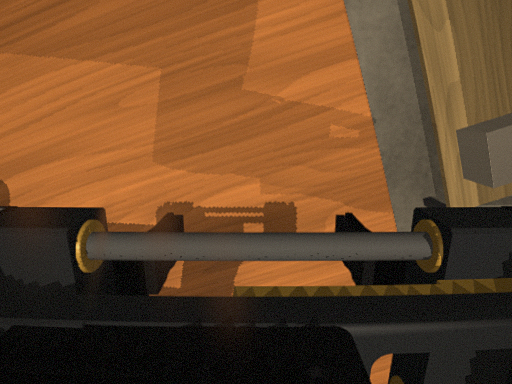

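View pics/top0.png

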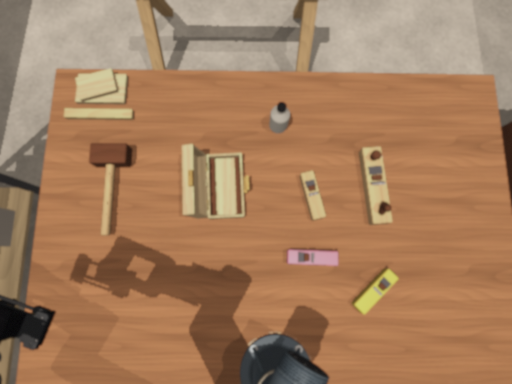

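Case is at (0.5435, 0.159), yaw 93.6°, lid 1.81 rad. The plane is at (0.5135, −0.112), yaw about 13.8°. The gripper body is 190 mm along the jaws and would hit the open lid at 1.81, so I'll first nudge the lid to about 2.15.

```bash
cat > mv.py <<'E'
from h import *
C=np.array([.5435,.159]);YAW=np.radians(93.6)
def case(x,y,z):
    c,s=np.cos(YAW),np.sin(YAW);return np.array([C[0]+c*x-s*y,C[1]+s*x+c*y,z])
def rot(deg):
    a=np.radians(deg);z=np.array([np.cos(a),np.sin(a),0]);x=np.array([0,0,-1.]);return np.column_stack([x,np.cross(z,x),z])
def rel(p,deg,st=None):
    st=st or read_state();R=np.array(st['tcp_rot']);d=R.T@(np.array(p)-st['position'])
    rv=cv2.Rodrigues(R.T@rot(deg))[0].ravel();return np.round(d,4).tolist(),np.round(np.degrees(rv),2).tolist()
E
python3 - <<'E'
from mv import *
st=read_state()
for p,d in [(case(.03,0,.25),93.6),(case(.03,0,.1),93.6),(case(.096,0,.1),93.6),((.5135,-.112,.12),103.8)]: print(np.round(p,3),rel(p,d,st))
T=capture('top')
A=T['pixels'][160:230,285:345,::-1]
E
```

```text
[0.542 0.189 0.25 ] ([-0.0274, -0.4579, -0.2794], [-21.41, 0.0, 0.0])
[0.542 0.189 0.1  ] ([0.1226, -0.4579, -0.2794], [-21.41, 0.0, 0.0])
[0.537 0.255 0.1  ] ([0.1226, -0.4338, -0.218], [-21.41, 0.0, 0.0])
[ 0.514 -0.112  0.12 ] ([0.1026, -0.5232, -0.5746], [-31.61, 0.0, 0.0])
```

Call:
play_rows:
  rows:
    - [[-0.0275,-0.458,-0.279,-21.4,0,0,0],[-0.0275,-0.458,-0.279,-21.4,0,0,0],[-0.0275,-0.458,-0.279,-21.4,0,0,0],[-0.0275,-0.458,-0.279,-21.4,0,0,0],[-0.0275,-0.458,-0.279,-21.4,0,0,0],[-0.0275,-0.458,-0.279,-21.4,0,0,0],[-0.0275,-0.458,-0.279,-21.4,0,0,0],[-0.0275,-0.458,-0.279,-21.4,0,0,0],[-0.0275,-0.458,-0.279,-21.4,0,0,0],[-0.0275,-0.458,-0.279,-21.4,0,0,0],[-0.0275,-0.458,-0.279,-21.4,0,0,0],[-0.0275,-0.458,-0.279,-21.4,0,0,0]]

```text
time_s: 2.7
position: [0.5465, 0.1851, 0.2506]
tcp_rot: [[0.005, -0.998, -0.057], [-0.001, -0.057, 0.998], [-1.0, -0.005, -0.002]]
force: [-0.0, 1.5, -0.5]
opening: 0.029
```

```bash
python3 - <<'E'
from mv import *
st=read_state();print(st['time_s'],st['position'],st['force'])
for p,d in [(case(.03,0,.1),93.6),(case(.096,0,.1),93.6)]: print(np.round(p,3),rel(p,d,st))
E
```

```text
2.7 [0.5464583  0.18512632 0.25057995] [-0.04721073  1.46218473 -0.46630707]
[0.542 0.189 0.1  ] ([0.1506, 0.0053, 0.0043], [-0.35, -0.09, 0.26])
[0.537 0.255 0.1  ] ([0.1504, 0.0057, 0.0703], [-0.35, -0.09, 0.26])
```

Call:
play_rows:
  rows:
    - [[0.05,0,0,0,0,0,0],[0.1,0,0,0,0,0,0],[0.15,0,0,0,0,0,0],[0.15,0,0,0,0,0,0],[0.15,0,0.01,0,0,0,0],[0.15,0,0.02,0,0,0,0],[0.15,0,0.03,0,0,0,0],[0.15,0,0.037,0,0,0,0],[0.15,0,0.044,0,0,0,0]]

```text
time_s: 3.6
position: [0.5399, 0.2345, 0.102]
tcp_rot: [[0.004, -0.998, -0.064], [0.001, -0.064, 0.998], [-1.0, -0.004, 0.0]]
force: [0.3, -0.8, -0.8]
opening: 0.005
```

```bash
python3 - <<'E'
from mv import *
st=read_state();print(st['time_s'],st['position'],st['force'])
c=cap('top');cv2.imwrite('pics/p1.png',cv2.resize(c['pixels'][130:250,130:290,::-1],None,fx=5,fy=5,interpolation=2))
c=cap('scene');cv2.imwrite('pics/p1s.png',cv2.resize(c['pixels'][150:270,200:360,::-1],None,fx=5,fy=5,interpolation=2))
for p,d in [(case(.096,0,.1),93.6)]: print(np.round(p,3),rel(p,d,st))
E
```

```text
3.6 [0.53985425 0.23447347 0.10197141] [ 0.30678548 -0.81316952 -0.81487005]
[0.537 0.255 0.1  ] ([0.002, 0.0011, 0.0204], [0.05, 0.02, 0.2])
```

View pics/p1s.png

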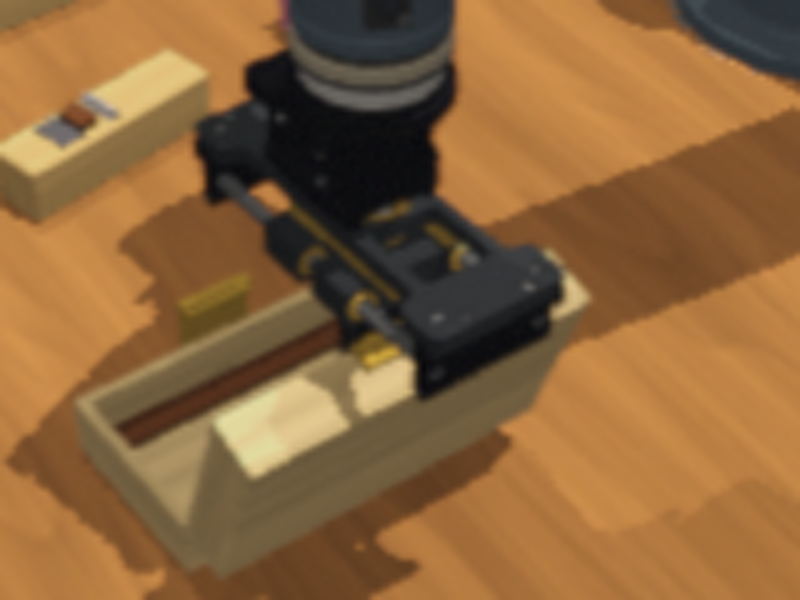

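The gripper overhangs the lid at about (470,320) in this crop. The lid still looks close to its start angle, so I keep pushing.

Call:
play_rows:
  rows:
    - [[0,0,0.006,0,0,0,0],[0,0,0.012,0,0,0,0],[0,0,0.018,0,0,0,0],[0,0,0.022,0,0,0,0],[0,0,0.022,0,0,0,0]]

```text
time_s: 4.2
position: [0.5376, 0.2559, 0.0999]
tcp_rot: [[-0.0, -0.998, -0.063], [0.0, -0.063, 0.998], [-1.0, 0.0, 0.0]]
force: [-0.2, 0.2, -0.2]
opening: 0.008
```

Call:
play_rows:
  rows:
    - [[0,0,-0.03,0,0,0,0],[0,0,-0.05,0,0,0,0],[-0.05,0,-0.1,0,0,0,0],[-0.1,0,-0.15,0,0,0,0],[-0.15,0,-0.2,0,0,0,0],[-0.15,0,-0.25,0,0,0,0.075],[-0.15,0,-0.3,0,0,0,0.075],[-0.15,0,-0.35,0,0,0,0.075],[-0.15,0,-0.35,0,0,0,0.075]]

```text
time_s: 5.1
position: [0.5595, -0.0955, 0.2509]
tcp_rot: [[0.001, -0.998, -0.063], [-0.0, -0.063, 0.998], [-1.0, -0.001, -0.0]]
force: [0.2, 0.3, 0.2]
opening: 0.287
```

```bash
python3 - <<'E'
from mv import *
st=read_state();print(st['time_s'],st['position'],st['force'])
c=cap('top');cv2.imwrite('pics/p2.png',cv2.resize(c['pixels'][130:250,170:290,::-1],None,fx=5,fy=5,interpolation=2))
c=cap('scene');cv2.imwrite('pics/p2s.png',cv2.resize(c['pixels'][150:270,200:360,::-1],None,fx=5,fy=5,interpolation=2))
for p,d in [((.5135,-.112,.12),103.8),((.5135,-.112,.009),103.8)]: print(np.round(p,3),rel(p,d,st))
E
```

```text
5.1 [ 0.55949589 -0.09545524  0.25085961] [0.24257273 0.29574692 0.21506473]
[ 0.514 -0.112  0.12 ] ([0.1308, 0.0471, -0.0136], [-10.21, -0.02, 0.06])
[ 0.514 -0.112  0.009] ([0.2418, 0.0472, -0.0136], [-10.21, -0.02, 0.06])
```

View pics/p2s.png

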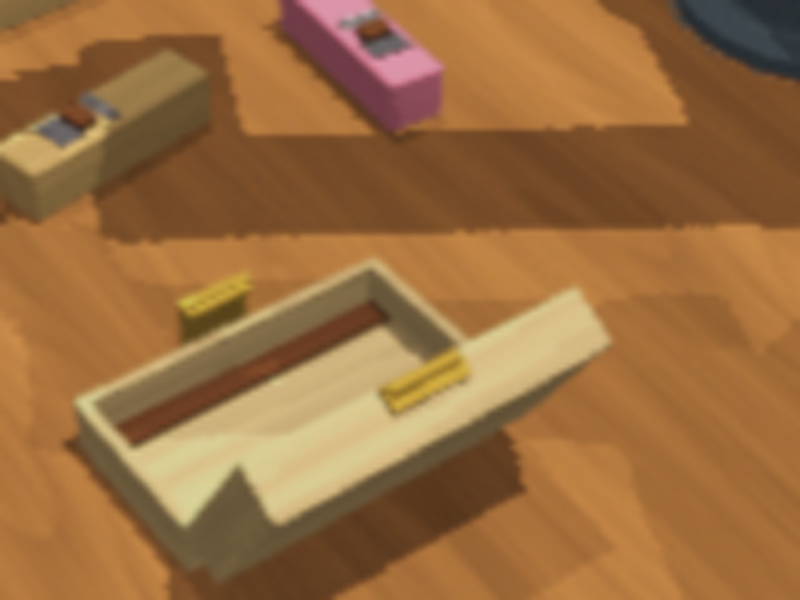

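View pics/p2.png

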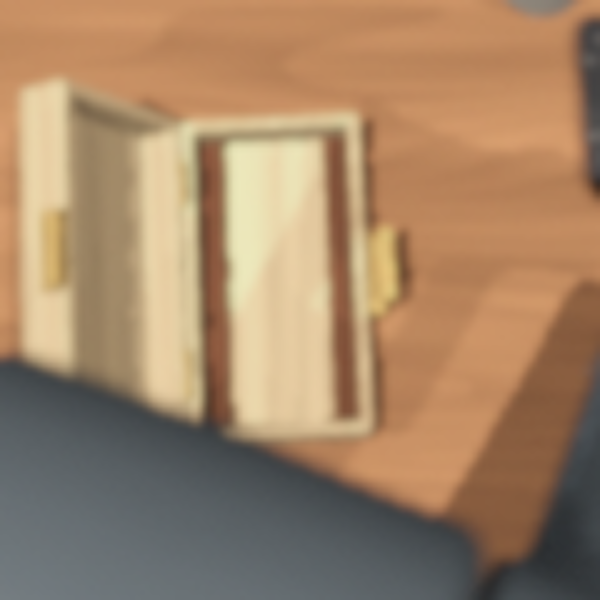

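The lid now stands well open (rim at about (430,440) in the scene crop) and the case hasn't moved. Next I go above the plane and check with the wrist camera.

Call:
play_rows:
  rows:
    - [[0.05,0.047,-0.0135,-5,0,0,0.075],[0.1,0.047,-0.0135,-10.2,0,0,0.075],[0.13,0.047,-0.0135,-10.2,0,0,0.075],[0.13,0.047,-0.0135,-10.2,0,0,0.075],[0.13,0.047,-0.0135,-10.2,0,0,0.075]]

```text
time_s: 5.7
position: [0.5137, -0.1096, 0.12]
tcp_rot: [[-0.001, -0.971, -0.238], [0.001, -0.238, 0.971], [-1.0, 0.001, 0.001]]
force: [-0.8, -0.2, 1.2]
opening: 0.814
```

```bash
python3 - <<'E'
from fit import *
from mv import rel
st=read_state();print(st['time_s'],st['position'],st['opening'])
c=cap('wrist','w1');
box_=[proj(c,box(.5135,-.112,np.radians(13.8),.15,.042,z,z)[::2]).round(0).tolist() for z in (0.,.04)];print(box_)
im=c['pixels'][:,:,::-1].copy()
for b in box_:
    h=cv2.convexHull(np.array(b,np.float32)).astype(int);cv2.polylines(im,[h],True,(255,0,255),1)
cv2.imwrite('pics/w1o.png',im)
for r in trace('wrist','block_plane_mid'):
    print(r['p'],r['at'])
E
```

```text
5.7 [ 0.51365028 -0.10957148  0.11999485] 0.813667686551024
[[[233.0, 102.0], [280.0, 102.0], [236.0, 254.0], [277.0, 254.0]], [[229.0, 100.0], [283.0, 100.0], [233.0, 274.0], [280.0, 274.0]]]
0.74 [258.0, 171.3]
0.58 [378.6, 5.1]
```

View pics/w1o.png

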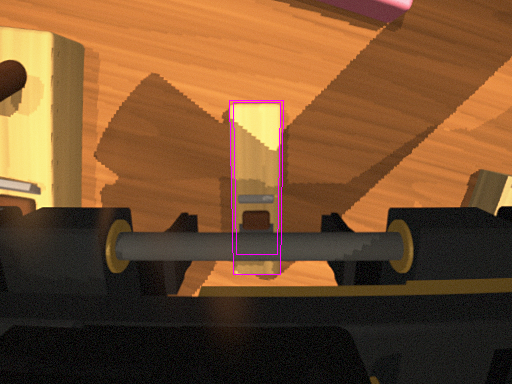

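The overlay matches the pale wooden plane at (257,185), and the fingers straddle it. Descending and gripping.

Call:
play_rows:
  rows:
    - [[0.04,0,-0.001,0,0,0,0.075],[0.08,0,-0.001,0,0,0,0.075],[0.1,0,-0.001,0,0,0,0.075],[0.111,0,-0.001,0,0,0,0.075],[0.111,0,-0.001,0,0,0,0.075],[0.111,0,-0.001,0,0,0,0.02],[0.111,0,-0.001,0,0,0,0.02],[0.111,0,-0.001,0,0,0,0.02],[0.111,0,-0.001,0,0,0,0.02],[0.111,0,-0.001,0,0,0,0.02],[0.111,0,-0.001,0,0,0,0.02]]

```text
time_s: 6.9
position: [0.5142, -0.1114, 0.0095]
tcp_rot: [[0.001, -0.971, -0.239], [-0.001, -0.239, 0.971], [-1.0, -0.001, -0.001]]
force: [-0.3, -0.4, 4.7]
opening: 0.482
```

Call:
play_rows:
  rows:
    - [[-0.01,0,0,0,0,0,0.02],[-0.03,0,0,0,0,0,0.02],[-0.07,0,0,0,0,0,0.02],[-0.11,0,0,0,0,0,0.02],[-0.14,0,0,0,0,0,0.02],[-0.14,0,0,0,0,0,0.02]]

```text
time_s: 7.5
position: [0.516, -0.1116, 0.1529]
tcp_rot: [[0.008, -0.971, -0.239], [-0.003, -0.239, 0.971], [-1.0, -0.007, -0.005]]
force: [0.5, -0.5, -4.8]
opening: 0.479
```

```bash
python3 - <<'E'
from mv import *
st=read_state();print(st['time_s'],st['position'],st['opening']*.087,st['force'],st['moment'])
c=cap('wrist','w2');cap('scene','s2')
for p,d in [(case(0,0,.15),93.6),(case(0,0,.03),93.6)]: print(np.round(p,3),rel(p,d,st))
E
```

```text
7.5 [ 0.51595617 -0.11161274  0.1529224 ] 0.04167182760671111 [ 0.49559372 -0.49978176 -4.76657639] [ 0.02293321 -0.06935948 -0.02057632]
[0.544 0.159 0.15 ] ([0.0023, -0.0913, 0.2562], [10.2, -0.24, 0.4])
[0.544 0.159 0.03 ] ([0.1223, -0.0905, 0.2568], [10.2, -0.24, 0.4])
```

View pics/w2.png

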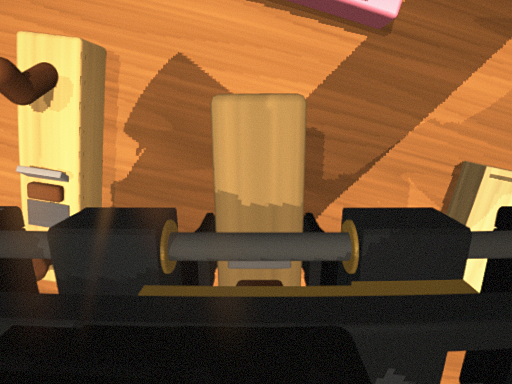

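View pics/s2.png

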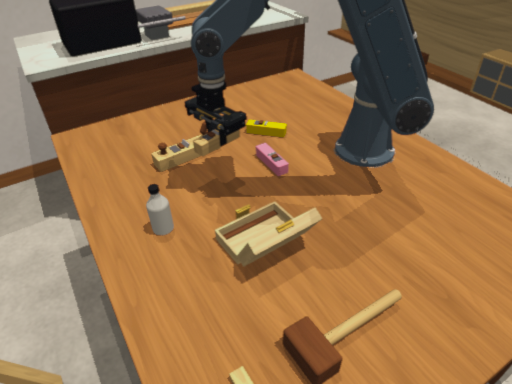

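The plane hangs straight between the fingers at (260,180) in the wrist view, opening 42 mm. Moving above the case.

Call:
play_rows:
  rows:
    - [[0.002,-0.012,0.035,2,0,0,0.02],[0.002,-0.026,0.075,5,0,0,0.02],[0.002,-0.04,0.115,7,0,0,0.02],[0.002,-0.055,0.155,9,0,0,0.02],[0.002,-0.07,0.195,10.2,0,0,0.02],[0.002,-0.083,0.23,10.2,0,0,0.02],[0.002,-0.091,0.256,10.2,0,0,0.02],[0.002,-0.091,0.256,10.2,0,0,0.02],[0.002,-0.091,0.256,10.2,0,0,0.02],[0.002,-0.091,0.256,10.2,0,0,0.02]]

```text
time_s: 8.6
position: [0.5399, 0.1585, 0.1454]
tcp_rot: [[-0.004, -0.998, -0.062], [-0.001, -0.062, 0.998], [-1.0, 0.004, -0.0]]
force: [1.0, 0.1, -3.9]
opening: 0.481
```

```bash
python3 - <<'E'
from mv import *
st=read_state();print(st['time_s'],st['position'],st['opening']*.087,st['force'],st['moment'])
c=cap('wrist');im=c['pixels'][:,:,::-1].copy()
q=proj(c,[case(x,y,z) for x,y,z in [(-.055,-.1,.035),(.055,-.1,.035),(-.055,.1,.035),(.055,.1,.035),(-.031,.094,.005),(.031,.094,.005),(0,.094,.005)]]).round().astype(int);print(q.tolist())
for a in q: cv2.circle(im,tuple(map(int,a)),3,(255,0,255),1)
cv2.imwrite('pics/w3.png',im)
for p,d in [(case(0,0,.03),93.6),(case(0,0,.014),93.6)]: print(np.round(p,3),rel(p,d,st))
E
```

```text
8.6 [0.53985769 0.15854597 0.14543654] 0.04182057987086544 [ 1.00610436  0.05039874 -3.87823399] [0.04880869 0.02856269 0.0089075 ]
[[206, 285], [313, 285], [196, 78], [323, 78], [227, 88], [292, 88], [259, 88]]
[0.544 0.159 0.03 ] ([0.1154, -0.0041, 0.0003], [-0.04, -0.03, -0.22])
[0.544 0.159 0.014] ([0.1314, -0.0042, 0.0003], [-0.04, -0.03, -0.22])
```

View pics/w3.png

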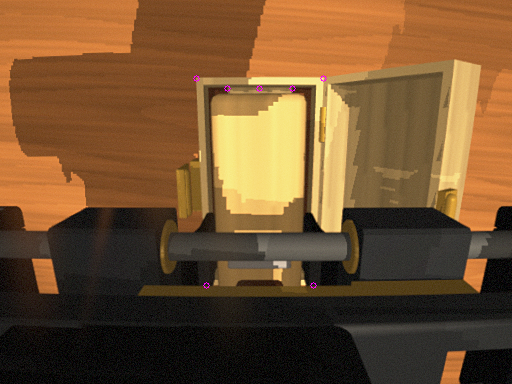

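The projected tray corners (197,79) and (323,78) match the picture, and the plane is centred in the tray. Lowering.

Call:
play_rows:
  rows:
    - [[0.03,-0.003,0,0,0,0,0.02],[0.06,-0.003,0,0,0,0,0.02],[0.085,-0.003,0,0,0,0,0.02],[0.105,-0.003,0,0,0,0,0.02],[0.117,-0.003,0,0,0,0,0.02],[0.117,-0.003,0,0,0,0,0.02],[0.117,-0.003,0,0,0,0,0.02]]

```text
time_s: 9.35
position: [0.5446, 0.1591, 0.0303]
tcp_rot: [[0.001, -0.998, -0.062], [0.0, -0.062, 0.998], [-1.0, -0.001, -0.0]]
force: [-0.8, 0.3, -3.7]
opening: 0.48
```

```bash
python3 - <<'E'
from mv import *
st=read_state();print(st['time_s'],st['position'],st['opening']*.087,st['force'],st['moment'])
c=cap('scene');cv2.imwrite('pics/s3.png',cv2.resize(c['pixels'][150:270,200:360,::-1],None,fx=5,fy=5,interpolation=2))
cap('wrist','w4')
for p,d in [(case(0,0,.014),93.6)]: print(np.round(p,3),rel(p,d,st))
E
```

```text
9.35 [0.54462641 0.15912152 0.03032023] 0.04176409123372627 [-0.80528868  0.33693521 -3.73592112] [ 0.08037087  0.04099998 -0.0049431 ]
[0.544 0.159 0.014] ([0.0163, 0.0011, -0.0001], [-0.06, -0.0, 0.03])
```

View pics/s3.png

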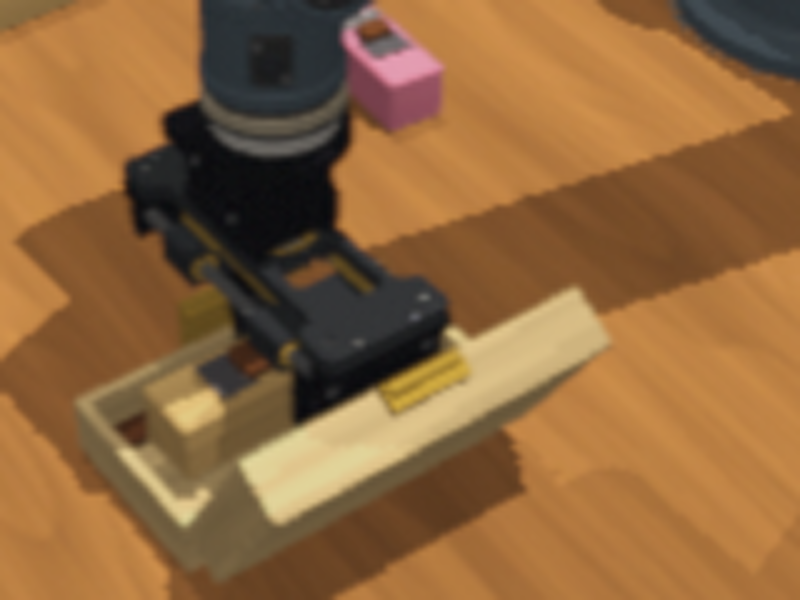

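View pics/w4.png

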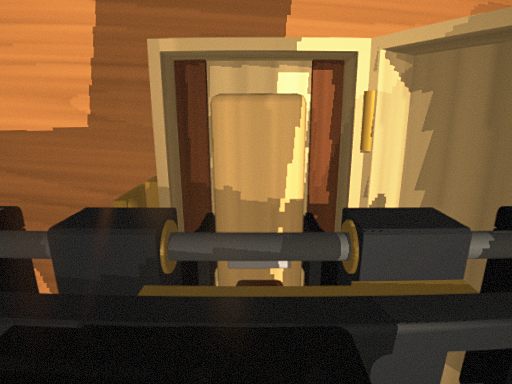

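The plane is over the bare channel, with battens visible at (192,120) and (325,120). Nothing touches the lid.

Call:
play_rows:
  rows:
    - [[0.003,0,0,0,0,0,0.02],[0.006,0,0,0,0,0,0.02],[0.009,0,0,0,0,0,0.02],[0.011,0,0,0,0,0,0.02],[0.013,0,0,0,0,0,0.02],[0.0145,0,0,0,0,0,0.02],[0.0145,0,0,0,0,0,0.02]]

```text
time_s: 10.15
position: [0.5439, 0.1596, 0.0152]
tcp_rot: [[-0.001, -0.998, -0.063], [-0.0, -0.063, 0.998], [-1.0, 0.001, -0.0]]
force: [-0.1, -0.0, -3.3]
opening: 0.477
```

Call:
play_rows:
  rows:
    - [[0.0005,0,0,0,0,0,0.02],[0.001,0,0,0,0,0,0.02],[0.001,0,0,0,0,0,0.02]]

```text
time_s: 10.45
position: [0.5442, 0.1596, 0.0146]
tcp_rot: [[0.0, -0.998, -0.063], [0.0, -0.063, 0.998], [-1.0, -0.0, -0.0]]
force: [0.9, 0.0, -3.0]
opening: 0.477
```

Call:
play_rows:
  rows:
    - [[0.0005,0,0,0,0,0,0.02],[0.001,0,0,0,0,0,0.02],[0.001,0,0,0,0,0,0.02]]

```text
time_s: 10.75
position: [0.5442, 0.1596, 0.0145]
tcp_rot: [[0.001, -0.998, -0.063], [-0.0, -0.063, 0.998], [-1.0, -0.001, -0.0]]
force: [-1.4, -0.2, 4.2]
opening: 0.48
```

```bash
python3 - <<'E'
from mv import *
st=read_state();print(st['time_s'],st['position'],st['force'])
E
```

```text
10.75 [0.5442232  0.15960363 0.01451738] [-1.35591185 -0.20187324  4.17082887]
```

Contact (force reversed to +4 N). Releasing with a partial opening (55 mm), then lifting.

Call:
play_rows:
  rows:
    - [[0,0,0,0,0,0,0.05],[0,0,0,0,0,0,0.054],[0,0,0,0,0,0,0.054],[0,0,0,0,0,0,0.054],[-0.01,0,0,0,0,0,0.054],[-0.03,0,0,0,0,0,0.054],[-0.06,0,0,0,0,0,0.054],[-0.1,0,0,0,0,0,0.054],[-0.15,0,0,0,0,0,0.054],[-0.17,0,0,0,0,0,0.02],[-0.17,0,0,0,0,0,0]]

```text
time_s: 11.85
position: [0.5467, 0.1599, 0.1881]
tcp_rot: [[0.009, -0.998, -0.063], [0.001, -0.063, 0.998], [-1.0, -0.009, 0.0]]
force: [-0.5, -0.6, 0.6]
opening: 0.513
```

```bash
python3 - <<'E'
from mv import *
st=read_state();print(st['time_s'],st['position'],st['opening']*.087,st['force'])
c=cap('scene');cv2.imwrite('pics/s4.png',cv2.resize(c['pixels'][150:270,200:360,::-1],None,fx=5,fy=5,interpolation=2))
cap('wrist','w5')
for p,d in [(case(.18,0,.185),93.6),(case(.18,0,.085),93.6)]: print(np.round(p,3),rel(p,d,st))
E
```

```text
11.85 [0.54672055 0.15994773 0.18814728] 0.044605983716347955 [-0.46565275 -0.5822397   0.64676263]
[0.532 0.339 0.185] ([0.0032, 0.0033, 0.1793], [0.0, 0.01, 0.54])
[0.532 0.339 0.085] ([0.1032, 0.0042, 0.1792], [0.0, 0.01, 0.54])
```

View pics/s4.png

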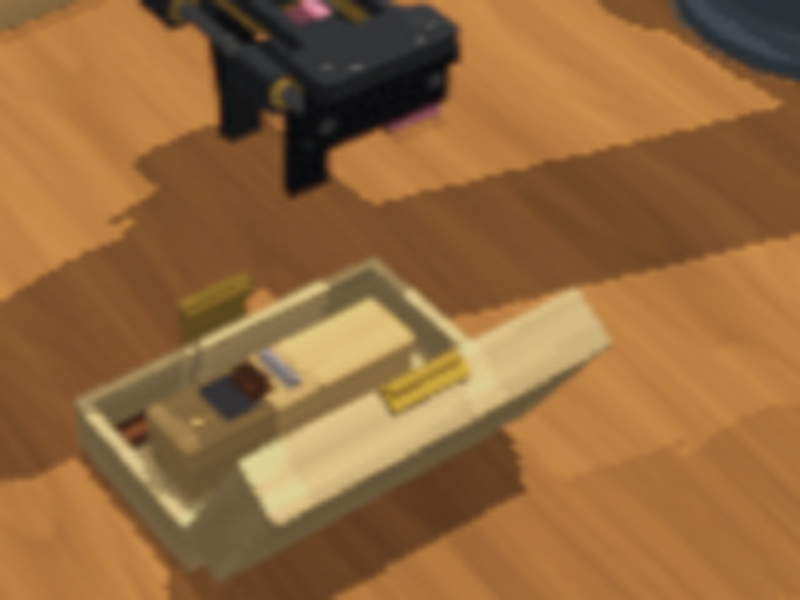

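View pics/w5.png

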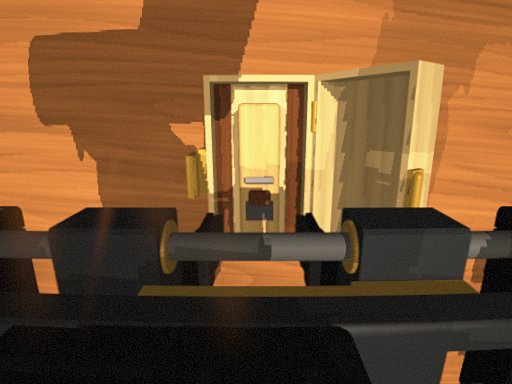

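The plane sits sole down in the channel between the battens (wrist view (259,160)). Now I go over to the outside of the lid.

Call:
play_rows:
  rows:
    - [[0,0.003,0.04,0,0,0,0],[0,0.003,0.08,0,0,0,0],[0,0.003,0.12,0,0,0,0],[0,0.003,0.16,0,0,0,0],[0,0.003,0.18,0,0,0,0],[0.04,0.003,0.182,0,0,0,0],[0.08,0.003,0.182,0,0,0,0],[0.1,0.003,0.182,0,0,0,0],[0.1,0.003,0.182,0,0,0,0],[0.1,0.003,0.182,0,0,0,0]]

```text
time_s: 12.95
position: [0.5289, 0.3406, 0.0821]
tcp_rot: [[-0.003, -0.998, -0.063], [-0.001, -0.063, 0.998], [-1.0, 0.003, -0.001]]
force: [0.4, -0.5, 0.7]
opening: 0.005
```

```bash
python3 - <<'E'
from mv import *
st=read_state();print(st['time_s'],st['position'],st['opening']*.087,st['force'])
c=cap('scene');cv2.imwrite('pics/s5.png',cv2.resize(c['pixels'][150:270,200:360,::-1],None,fx=5,fy=5,interpolation=2))
R=np.array(st['tcp_rot'])
def P(d,a): return .055-d*np.cos(a)+.033*np.sin(a), .035+d*np.sin(a)+.033*np.cos(a)
for a in [2.1,2.0,1.9,1.8,1.7,1.6,1.5,1.4,1.3,1.2,1.1,1.0,.9,.8,.7,.6,.5,.4,.3,.2,.1]:
    if a>1.57: x,z=P(.11,a); z-=.025*1
    else: x,z=P(.095 if a>1.4 else .095,a)
    d,_=rel(case(x+.015,0,z),93.6,st);print(a,round(x+.015,3),round(z,3),d)
E
```

```text
12.95 [0.52891726 0.34063769 0.0821134 ] 0.0004662869494818666 [ 0.35517624 -0.45278997  0.66622462]
2.1 0.154 0.088 [-0.0062, -0.0031, -0.0282]
2.0 0.146 0.096 [-0.0141, -0.0031, -0.0364]
1.9 0.137 0.103 [-0.0213, -0.0031, -0.0454]
1.8 0.127 0.11 [-0.0275, -0.0031, -0.0551]
1.7 0.117 0.115 [-0.0327, -0.0031, -0.0653]
1.6 0.106 0.119 [-0.0368, -0.0031, -0.076]
1.5 0.096 0.132 [-0.0499, -0.003, -0.086]
1.4 0.086 0.134 [-0.052, -0.003, -0.0959]
1.3 0.076 0.135 [-0.0532, -0.003, -0.1059]
1.2 0.066 0.136 [-0.0533, -0.003, -0.1159]
1.1 0.056 0.135 [-0.0524, -0.003, -0.1259]
1.0 0.046 0.133 [-0.0505, -0.003, -0.1358]
0.9 0.037 0.13 [-0.0477, -0.003, -0.1454]
0.8 0.027 0.126 [-0.0439, -0.0031, -0.1548]
0.7 0.019 0.121 [-0.0392, -0.0031, -0.1636]
0.6 0.01 0.116 [-0.0336, -0.0031, -0.172]
0.5 0.002 0.11 [-0.0272, -0.0031, -0.1798]
0.4 -0.005 0.102 [-0.0201, -0.0031, -0.1869]
0.3 -0.011 0.095 [-0.0123, -0.0032, -0.1932]
0.2 -0.017 0.086 [-0.0039, -0.0032, -0.1987]
0.1 -0.021 0.077 [0.005, -0.0032, -0.2034]
```

View pics/s5.png

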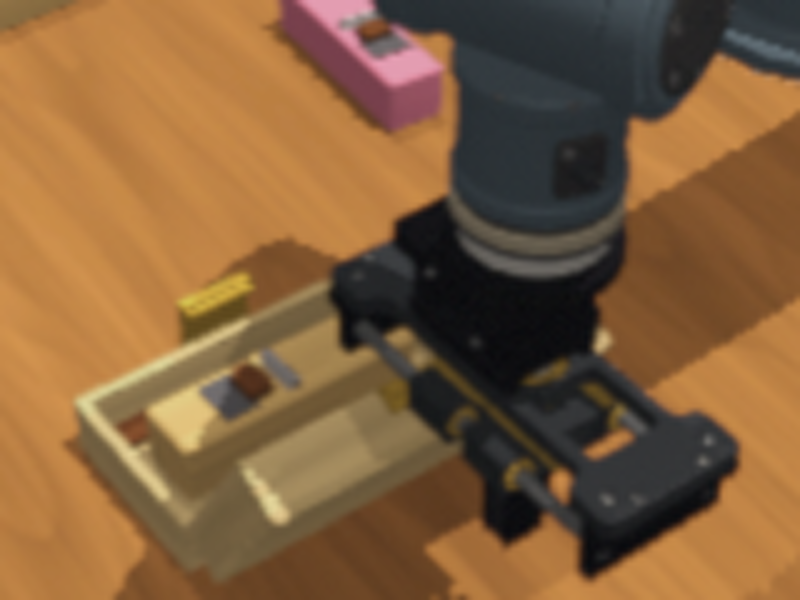

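Call:
play_rows:
  rows:
    - [[-0.006,-0.003,-0.015,0,0,0,0],[-0.006,-0.003,-0.024,0,0,0,0],[-0.01,-0.003,-0.032,0,0,0,0],[-0.016,-0.003,-0.039,0,0,0,0],[-0.021,-0.003,-0.046,0,0,0,0],[-0.027,-0.003,-0.055,0,0,0,0],[-0.033,-0.003,-0.065,0,0,0,0],[-0.038,-0.003,-0.073,0,0,0,0],[-0.045,-0.003,-0.081,0,0,0,0],[-0.05,-0.003,-0.088,0,0,0,0],[-0.052,-0.003,-0.096,0,0,0,0],[-0.053,-0.003,-0.104,0,0,0,0]]

```text
time_s: 14.2
position: [0.5391, 0.2368, 0.1368]
tcp_rot: [[-0.0, -0.998, -0.063], [0.0, -0.063, 0.998], [-1.0, 0.0, 0.0]]
force: [-0.3, 2.1, 1.4]
opening: 0.004
```

```bash
python3 - <<'E'
from mv import *
st=read_state();print(st['time_s'],st['position'],st['opening']*.087,st['force'])
c=cap('scene');cv2.imwrite('pics/s6.png',cv2.resize(c['pixels'][150:270,200:360,::-1],None,fx=5,fy=5,interpolation=2))
def P(d,a): return .055-d*np.cos(a)+.033*np.sin(a), .035+d*np.sin(a)+.033*np.cos(a)
for a in [1.3,1.2,1.1,1.0,.9,.8,.7,.6,.5,.4,.3,.2,.15]:
    x,z=P(.095,a)
    d,_=rel(case(x+.015,0,z),93.6,st);print(a,round(x+.015,3),round(z,3),d)
E
```

```text
14.2 [0.53913909 0.23682587 0.13679674] 0.0003306929767834502 [-0.3313978   2.14294043  1.41140145]
1.3 0.076 0.135 [0.0014, 0.0005, -0.0016]
1.2 0.066 0.136 [0.0013, 0.0005, -0.0116]
1.1 0.056 0.135 [0.0022, 0.0005, -0.0216]
1.0 0.046 0.133 [0.004, 0.0005, -0.0315]
0.9 0.037 0.13 [0.0069, 0.0005, -0.0411]
0.8 0.027 0.126 [0.0107, 0.0005, -0.0505]
0.7 0.019 0.121 [0.0154, 0.0005, -0.0593]
0.6 0.01 0.116 [0.0209, 0.0005, -0.0677]
0.5 0.002 0.11 [0.0273, 0.0005, -0.0755]
0.4 -0.005 0.102 [0.0344, 0.0005, -0.0826]
0.3 -0.011 0.095 [0.0422, 0.0005, -0.089]
0.2 -0.017 0.086 [0.0506, 0.0005, -0.0945]
0.15 -0.019 0.082 [0.055, 0.0005, -0.097]
```

View pics/s6.png

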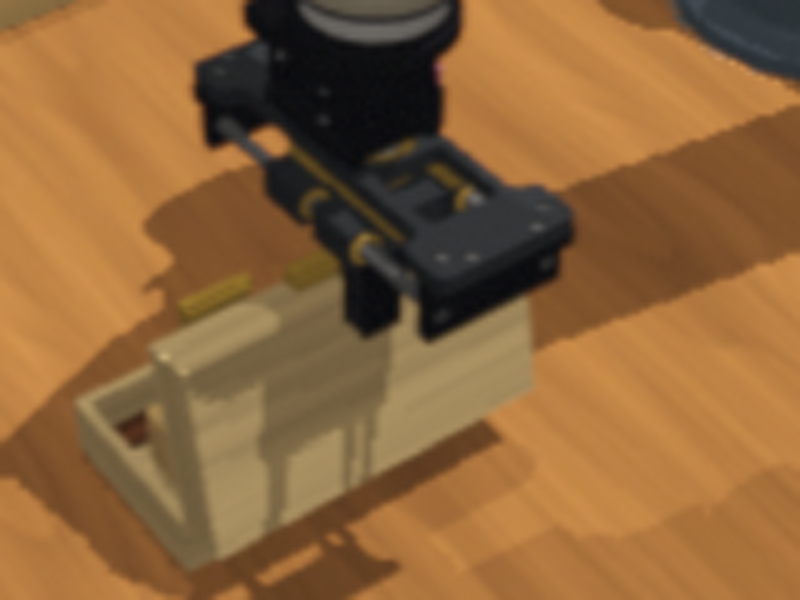

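The lid now leans inward under the fingertips at (370,310). Continuing along the arc.

Call:
play_rows:
  rows:
    - [[0.002,0,-0.01,0,0,0,0],[0.002,0,-0.02,0,0,0,0],[0.004,0,-0.03,0,0,0,0],[0.007,0,-0.04,0,0,0,0],[0.011,0,-0.05,0,0,0,0],[0.016,0,-0.06,0,0,0,0],[0.021,0,-0.068,0,0,0,0],[0.028,0,-0.076,0,0,0,0],[0.035,0,-0.083,0,0,0,0],[0.042,0,-0.089,0,0,0,0],[0.049,0,-0.094,0,0,0,0],[0.049,0,-0.094,0,0,0,0]]

```text
time_s: 15.45
position: [0.5441, 0.143, 0.0861]
tcp_rot: [[-0.003, -0.998, -0.062], [-0.0, -0.062, 0.998], [-1.0, 0.003, -0.0]]
force: [0.2, 0.0, 0.8]
opening: 0.006
```

```bash
python3 - <<'E'
from mv import *
st=read_state();print(st['time_s'],st['position'],st['opening']*.087,st['force'])
c=cap('scene');cv2.imwrite('pics/s7.png',cv2.resize(c['pixels'][150:270,200:360,::-1],None,fx=5,fy=5,interpolation=2))
for p in [(-.04,0,.095),(-.045,0,.08),(-.045,0,.068)]:
    print(rel(case(*p),93.6,st))
E
```

```text
15.45 [0.54406646 0.14296787 0.08605977] 0.0004997786971142071 [0.20801689 0.02907648 0.79863137]
([-0.0089, -0.0004, -0.024], [-0.05, -0.0, -0.18])
([0.0061, -0.0005, -0.029], [-0.05, -0.0, -0.18])
([0.0181, -0.0005, -0.029], [-0.05, -0.0, -0.18])
```

View pics/s7.png

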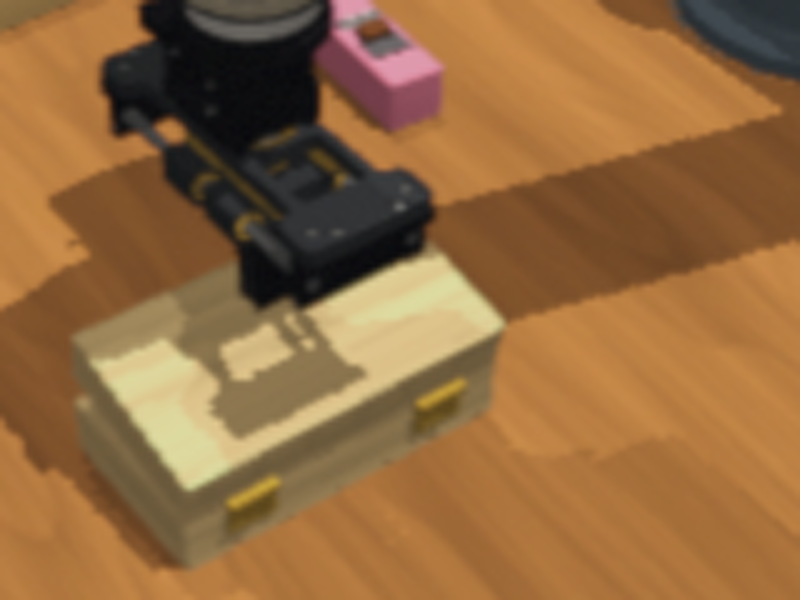

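The lid is almost down, with a gap on the left near (80,370). I shift to the pressing point near the free edge, then press in small steps.

Call:
play_rows:
  rows:
    - [[-0.015,0,0,0,0,0,0],[-0.015,0,-0.028,0,0,0,0],[-0.012,0,-0.028,0,0,0,0],[-0.004,0,-0.028,0,0,0,0],[0.002,0,-0.028,0,0,0,0],[0.006,0,-0.028,0,0,0,0],[0.008,0,-0.028,0,0,0,0],[0.008,0,-0.028,0,0,0,0]]

```text
time_s: 16.3
position: [0.5461, 0.1163, 0.0794]
tcp_rot: [[-0.002, -0.998, -0.063], [0.0, -0.063, 0.998], [-1.0, 0.002, 0.0]]
force: [-1.9, 0.2, 3.1]
opening: 0.004
```

Call:
play_rows:
  rows:
    - [[0.001,0,0,0,0,0,0],[0.002,0,0,0,0,0,0],[0.003,0,0,0,0,0,0],[0.003,0,0,0,0,0,0]]

```text
time_s: 16.7
position: [0.5462, 0.1157, 0.0776]
tcp_rot: [[-0.001, -0.998, -0.064], [-0.001, -0.064, 0.998], [-1.0, 0.001, -0.001]]
force: [-3.0, -1.6, 10.3]
opening: -0.002
```

Call:
play_rows:
  rows:
    - [[0.001,0,0,0,0,0,0],[0.002,0,0,0,0,0,0],[0.003,0,0,0,0,0,0],[0.003,0,0,0,0,0,0]]

```text
time_s: 17.1
position: [0.5464, 0.1147, 0.0741]
tcp_rot: [[-0.001, -0.998, -0.064], [-0.002, -0.064, 0.998], [-1.0, 0.001, -0.002]]
force: [-2.5, -4.0, 6.5]
opening: 0.002
```

Call:
play_rows:
  rows:
    - [[0.001,0,0,0,0,0,0],[0.002,0,0,0,0,0,0],[0.003,0,0,0,0,0,0],[0.003,0,0,0,0,0,0]]

```text
time_s: 17.5
position: [0.5467, 0.1161, 0.07]
tcp_rot: [[-0.0, -0.998, -0.063], [0.0, -0.063, 0.998], [-1.0, 0.0, 0.001]]
force: [-0.6, 0.7, 0.5]
opening: 0.004
```

Call:
play_rows:
  rows:
    - [[0.001,0,0,0,0,0,0],[0.002,0,0,0,0,0,0],[0.003,0,0,0,0,0,0],[0.0035,0,0,0,0,0,0],[0.0035,0,0,0,0,0,0]]

```text
time_s: 18.0
position: [0.5468, 0.116, 0.0683]
tcp_rot: [[0.0, -0.998, -0.063], [0.0, -0.063, 0.998], [-1.0, -0.0, 0.0]]
force: [-1.0, -0.1, 10.2]
opening: 0.006
```

Call:
play_rows:
  rows:
    - [[-0.01,0,0,0,0,0,0],[-0.04,0,0,0,0,0,0],[-0.08,0,0,0,0,0,0],[-0.12,0,0,0,0,0,0],[-0.12,0.02,-0.05,0,0,0,0],[-0.12,0.05,-0.1,0,0,0,0],[-0.12,0.07,-0.14,0,0,0,0],[-0.12,0.07,-0.14,0,0,0,0]]

```text
time_s: 18.8
position: [0.4837, -0.0319, 0.1872]
tcp_rot: [[-0.002, -0.998, -0.058], [-0.001, -0.058, 0.998], [-1.0, 0.002, -0.001]]
force: [0.2, 0.5, -0.2]
opening: 0.002
```

```bash
python3 - <<'E'
from mv import *
st=read_state();print(st['time_s'],st['position'],st['force'])
c=cap('scene','s8f');cv2.imwrite('pics/s8.png',cv2.resize(c['pixels'][150:270,200:360,::-1],None,fx=5,fy=5,interpolation=2))
t=cap('top','t8')
for cc in (c,t):
    for h in (.068,.079): print(proj(cc,[case(-.055,y,h) for y in(-.1,.1)]).round(1).tolist())
E
```

```text
18.8 [ 0.48368479 -0.03187132  0.18719888] [ 0.16389929  0.51697608 -0.24205697]
[[213.0, 220.7], [274.3, 192.0]]
[[212.6, 217.6], [274.3, 189.0]]
[[240.8, 148.8], [243.8, 213.9]]
[[240.7, 147.7], [243.8, 213.5]]
```

View pics/s8.png

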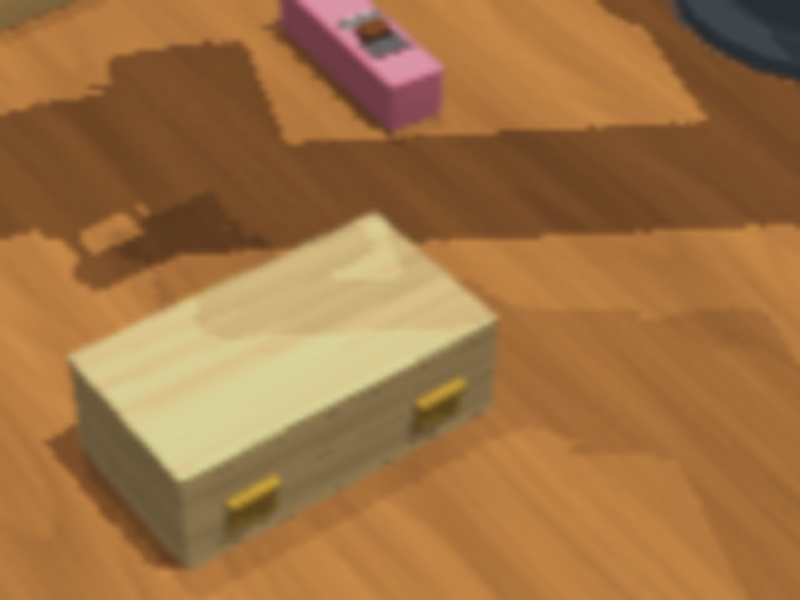

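View pics/t8.png

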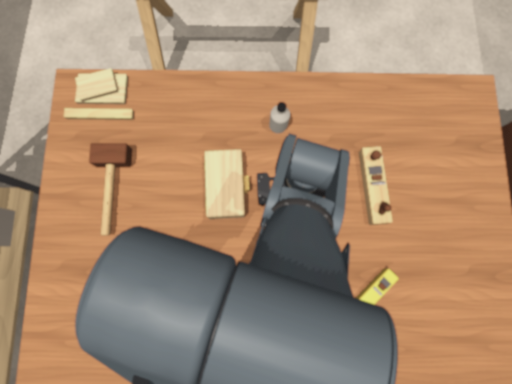

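The lid's free corner is at (213,221) in the scene picture, which matches the shut prediction of (213.0,220.7). There is no gap, and the mallet, glue and big plane are where they were.

```bash
python3 - <<'E'
from rig import *
print(read_state()['force']); print(hand_in())
E
```

```text
[ 0.40710494  0.03696699 -0.20099335]
the job is handed in; nothing more can be done
None
```

The small pale wooden plane is stowed in the case, the lid is shut, and the job is handed in at about 19 s of the 58 s allowed.

- **Lid opened further first:** I pushed the lid from about 1.8 rad to roughly 2.15 rad. The gripper body would otherwise have hit it while placing the plane.
- **Plane placed:** I gripped the plane by its sides and lowered it sole down into the channel until about 4 N of contact. I released it with the fingers only partly open. The pictures afterwards showed it lying between the battens.
- **Lid shut:** I swung the lid over with the closed fingertips and pressed near its free edge. Resistance was about 10 N at 78 mm high, falling to under 1 N as the catch gave way. I then pressed it onto its stop at 68 mm.
- **Last checks:** After the arm withdrew, the lid corner sat at (213,221) in the scene picture, matching the predicted shut position within a pixel, with no gap. The mallet, glue bottle and larger plane look unmoved, and the arm was touching nothing.

No check failed. I judged the click only from the force drop and the lid staying down. The highest force I read was about 10 N; readings come only at the end of each move, so the 14 N peak was not seen.

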